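# Proof-load an egg in the ratchet press and wind it back

## Robot

A 6-joint arm with a two-finger parallel gripper is mounted at the origin on the work surface. World frame = base frame: x ahead of the robot, y to its left, z up, the work surface at z = 0. Lengths are in m, angles in rad, forces in N, time in s.
With the tool pointing down it reaches from about 0.275 to 0.825 m from the base axis. Payload 5.2 kg.
Tool frame: the origin (TCP) lies between the finger pads; the fingertips stand 19 mm ahead of it and the grasp point (between the pads) is the TCP; z points along the fingers, y is the line along which they close (so a half turn about z gives the same grasp; the last joint's range is limited). The gripper opens to 93 mm and grips with 3 to 60 N. Pads are 15 mm wide; open, the fingers measure 128 mm over their backs; the gripper's body (75 mm by 188 mm) begins 65 mm behind the grasp point.
Start: joints at [-1.5, 0.259, 1.535, -0, 1.348, -0.203], TCP at [0.149, -0.53, 0.215] pointing down, gripper open.
Joint ranges: [-3.14, 3.14], [-0.91, 2.08], [0.19, 2.58], [-1.22, 4.36], [0.22, 2.71], [-3.12, 3.12]. Speed limits (rad/s): [2.57, 2.57, 3.14, 3.14, 3.14, 3.14].

## Interface

Orientations are given as a unit quaternion [w, x, y, z].
In Python, from station import bot gives the robot as it stands.
- The arm moves only by the shell command python3 -m pendant 'ROWS' [OPENING] [FORCE]. ROWS is JSON, a list that holds one entry, the list of rows, each a list of 4 numbers: the shift along the tool's x, y, z in mm, then the turn about the tool's z in degrees. A call has 1 to 20 rows; each row is the pose to reach, as a shift and turn from the pose commanded when the call began, along the tool's axes at that moment; what a row does not reach only later rows make up. A row lasts 1/12 s, in which the tool goes at most 41.7 mm and 7.16 degrees, less where a joint would pass 70% of its speed; a pose out of reach is approached as far as the arm can. A call with a gripper value outside its range is refused whole. OPENING is the opening, from -1 (shut) to 1 (fully open), set as the call begins (- or left out, the last holds). The fingers move at their own pace and stop on an object; FORCE is the grip in N (left out, the last holds). Time passes only in rows, so rows that repeat a pose let the fingers close. It gives the time, the measured TCP pose, the force, the opening and the grip force at its end, in the units of the state.
- bot.get_obs(): the state, without advancing time (a new reading comes with each control period).
- bot.capture(name): name is "scene" or "top" or "wrist"; returns (picture, depth): 480x640x3 uint8, red, green, blue; 480x640 float32, m along the optical axis (not along the pixel's ray), 0 where there is no reading.
- bot.calibration(name): a dict with "mtx" (3x3 intrinsics, pixels), "D" ([k1, k2, p1, p2, k3] as OpenCV has them; the pictures are not rectified), "pose" (4x4, takes a point from camera to world coordinates). Camera axes: x right, y down, z forward; pixel columns grow to the right and rows downward; lengths in m; the calibration is good to about 2 mm. A picture is of the moment at which its call begins: read the wrist's pose just before it. calibration takes no time and is no camera call; for the wrist camera it gives the pose at the moment of the call.
- bot.close_job(): hands the job in; it is judged then, once.
Trained networks look in the newest picture that a camera, given by its name, has taken for a name from the list of things; names that differ only in an ending like _2 or _b are one class to them, and where a whole thing is asked for, a point or a joint stands for the part that bears it (a point fixed in the world has none). Each returns a list of dicts, best first, with "score" (0 to 1); they miss things now and then, are a little off and sometimes report something else, mostly with a low value. They report only what shows in the picture. A call takes as long as a camera call.
- bot.search_frame(camera, label): "rect" ([centre column, centre row, width, height] in pixels, round what is visible of it).
- bot.outline_of(camera, label): "pixels" (480x640 bool, what is visible of it) and "rect" ([centre column, centre row, width, height] in pixels, round what is visible of it).
The state is a dict: "clock": time; "joint_pos": joint angles; "qd": joint speeds; "tau": joint torques, N m; "eef_pos": TCP position; "tcp_rot": TCP orientation; "contact_force": force on the tool from outside, world axes, zero at the start; "ft_torque": the same for the moment, N m; "grip_width": opening from 0.0 (shut) to 1.0 (fully open); "grasp_force": force on a finger pad.
Only numpy, scipy, OpenCV 4.12 (cv2) and the standard library are available. Lean on these libraries where they do the work, as an engineer would, in place of code of your own. Each camera call takes 0.05 s, during which the arm holds its last target. There are 200 camera calls.

## Task

Turn the press's knob clockwise one click at a time until the pad bears on the egg, stop at that first bearing click (one more can crack the shell), and let go so that the pawl alone holds the load for a moment. Then throw the pawl over, clear of the wheel, and wind the knob all the way back to its home stop, leaving the pawl thrown clear and the egg sitting unharmed in its cup. Never force the wheel backwards against the pawl, and leave the other things on the bench where they are.

Things in the scene. Friction and masses are not known exactly. Their poses are not given: they have to be found in the camera images.
- press: Small grey bench press, fixed. Foot 150 x 160 x 12 mm, two 16 mm columns 124 mm apart along its y, a bridge 140 x 150 mm (132 to 147 mm up), on top a 130 mm toothed wheel with a black knob on an upright axis; egg and cup stand on that axis under the bridge. Origin: centre of the foot's underside, on the axis; z up.
- knob_grip (a point): Middle of the black bar grip on the wheel's axis, 200 mm above the bench. Bar 46 mm long, 14 thick, 30 high (185 to 215 mm up); turns with the wheel: x along the bar, y across its flats, z up. Below it a 13 mm neck and the wheel (teeth up to 164 mm). Opening 30 to 50 mm to take it; wider fingers may strike the pawl's lever.
- ratchet (a joint): Turn of knob and wheel, rad: 0 at the home stop (start), grows clockwise from above, limit 2.7. 12 teeth: a click every 0.524 rad, caught once 0.03 past it, each lowers the pad 5 mm; let go under load it rests back on the pawl 0.02 short of the click angle, unloaded it stays where left. Torque: free 0.01 to 0.05 N m, plus 0.04 per rad/s; bearing, 0.07 more, rising 0.1 a click.
- pawl (a joint): Swing of the pawl, rad: 0 down in the teeth (start), 0.12 lifted by a tooth, 0.7 balanced, 1.75 thrown over on its stop, where it stays by its weight (100 g, no spring). Down, it lets the wheel go clockwise only. Thrown under load, the wheel runs back by itself only until the pad leaves the egg; wind the rest by hand.
- pawl_pivot (a point): Pawl pivot, fixed at x 55, y 52, z 173 mm in the press's frame, same axes; it turns about x. The 14 mm wide steel pawl lies to -y, 52 mm long, nib in the teeth; its upright lever stands on the pivot. Thrown over, the lever lies out to +y and the pawl stands upright. Bracket up to 180 mm.
- egg: White hen's egg, 44 mm thick and 57 mm tall, 60 g, standing blunt end up in its cup under the press; origin at its lowest point, z up along it.
- cup: White plastic cup, 48 mm diameter, rim 22 mm above its origin, fixed on the press's axis; set to a different height each time, so the gap between pad and egg is 6.5 to 19 mm at the start and the pad first bears at the second, third or fourth click. Origin on its axis; z up.
- pad: Black rubber pad, 30 mm disc, on the ram under the bridge; origin at the middle of its underside. It is sprung: it gives 7 N as soon as it bears, and 2 N more for each mm the ram goes on (10 N a click). At the first bearing click the load is 7 to 17 N; the shell is safe up to 20 N, so turn at most 0.1 rad past a click.
- tray: Fibre tray of eggs, 240 mm square, 70 mm high, heavy; bystander.
- scale: White laboratory balance, 250 x 190 mm, 68 mm high, round steel pan; bystander.
- meter: Hand-held meter lying on its back, 170 x 85 x 40 mm; bystander.
- notebook: Blue notebook, 150 x 105 x 15 mm; bystander.
- pawl_ball (a point): Centre of the black 16 mm ball on the pawl's lever, 42 mm above the pivot while the pawl is down. To throw: with closed fingertips about 22 mm above the pivot push ball and lever towards the press's +y, from 28 mm on the pivot's -y side until the fingers' leading face is 28 to 45 mm past the pivot, then lift straight up; 1 to 3 N.

How it is judged:
By the outcome, as a careful person would: the job done as asked, in the order asked, and still so for the second after the job is handed in, with the robot touching nothing.
It also fails if it takes over 72 s, if anything falls off the work surface, if the arm or the gripper's body presses on something with over 40 N, if the wrist force passes 120 N, or if a joint passes its speed limit or range.

## Working session

There is one attempt and no reset: what is moved stays moved. The work goes in short steps, Python scripts to look and compute and a shell command to move; the robot and the scene stay as the last step left them, time stands still between calls to the robot, and variables do not carry over. Pictures are saved under pics/ and viewed, at most 10 in all, crops included, and the job is handed in when it is done.

```bash
mkdir -p pics; ls; python3 - <<'E'
from station import bot
import cv2,numpy as np
o=bot.get_obs();print({k:np.round(v,3) for k,v in o.items()})
ims=[]
for n in("scene","top"):
    p,d=bot.capture(n);np.savez('/tmp/'+n,p=p,d=d);ims.append(p[:,:,::-1])
    c=bot.calibration(n);print(n,np.round(c['mtx'],1).tolist(),np.round(c['D'],3),np.round(c['pose'],3).tolist())
    for l in('press','knob_grip','pawl_ball'):
        print(l,[(np.round(r['rect']),round(r['score'],2)) for r in bot.search_frame(n,l)[:2]])
cv2.imwrite('pics/a.png',cv2.resize(np.vstack(ims),(448,600)) if 0 else ims[0]);cv2.imwrite('pics/b.png',ims[1])
E
```

```text
pics
{'clock': np.float64(0.0), 'joint_pos': array([-1.5  ,  0.259,  1.536, -0.   ,  1.348, -0.203]), 'qd': array([ 0.001, -0.002,  0.   ,  0.   , -0.001,  0.001]), 'tau': array([ 0.0000e+00, -4.3731e+01, -2.8400e+01,  7.2000e-02,  4.1000e-02,
       -0.0000e+00]), 'eef_pos': array([ 0.149, -0.529,  0.214]), 'tcp_rot': array([-0.001,  0.991,  0.136,  0.   ]), 'contact_force': array([ 0.398, -0.909,  0.908]), 'ft_torque': array([ 0.035, -0.063, -0.06 ]), 'grasp_force': np.float64(0.0), 'grip_width': np.float64(1.001)}
scene [[510.2, 0.0, 321.1], [0.0, 510.2, 238.1], [0.0, 0.0, 1.0]] [-0.114  0.     0.     0.     0.   ] [[-0.26, 0.601, -0.756, 1.44], [0.966, 0.174, -0.193, 0.215], [0.016, -0.78, -0.626, 0.86], [0.0, 0.0, 0.0, 1.0]]
press [(array([326., 262.,  82., 106.]), 0.82)]
knob_grip [(array([327., 232.,  59.,  47.]), 0.56), (array([207., 316.,  76.,  67.]), 0.22)]
pawl_ball [(array([329., 240.,  24.,  21.]), 0.59)]
top [[552.5, 0.0, 314.7], [0.0, 552.5, 244.5], [0.0, 0.0, 1.0]] [-0.036  0.     0.     0.     0.   ] [[0.014, -0.998, 0.067, 0.507], [-0.999, -0.016, -0.029, 0.018], [0.03, -0.066, -0.997, 1.365], [0.0, 0.0, 0.0, 1.0]]
press [(array([304., 253.,  81.,  80.]), 0.86)]
knob_grip [(array([304., 255.,  67.,  57.]), 0.93)]
pawl_ball [(array([297., 226.,  23.,  12.]), 0.76)]
```

View pics/a.png

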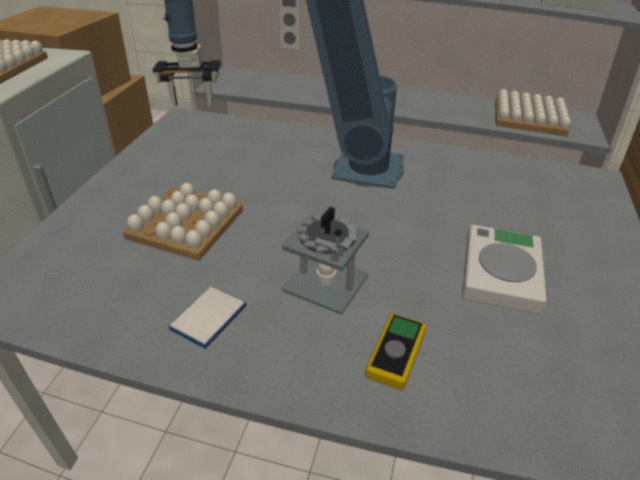

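View pics/b.png

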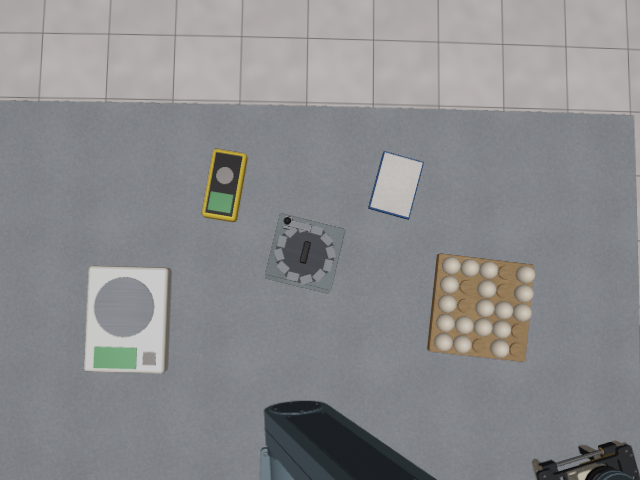

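The scene view shows the press at about (326,262) with the knob up at (329,218). In the top view the knob bar is at (306,252) and the ball at (287,221), so the press is yawed roughly -13°. Next I'll measure it.

```bash
cat > h.py <<'E'
import cv2,numpy as np
from station import bot
def ray(c,uv,z):
    "intersect pixels with plane z"
    u=cv2.undistortPoints(np.float64(uv).reshape(-1,1,2),c['mtx'],c['D']).reshape(-1,2)
    P=c['pose'];r=np.c_[u,np.ones(len(u))]@P[:3,:3].T
    return P[:3,3]+r*((z-P[2,3])/r[:,2])[:,None]
def cloud(c,d):
    v,u=np.nonzero(d>0);uv=np.c_[u,v].astype(float)
    n=cv2.undistortPoints(uv.reshape(-1,1,2),c['mtx'],c['D']).reshape(-1,2)
    return (np.c_[n,np.ones(len(n))]*d[v,u][:,None])@c['pose'][:3,:3].T+c['pose'][:3,3],uv
E
python3 - <<'E'
from h import *
c=bot.calibration('top');f=np.load('/tmp/top.npz');p,d=f['p'],f['d']
print(ray(c,[(306,252)],.215).round(4),ray(c,[(287,221)],.22).round(4))
X,uv=cloud(c,d)
m=(abs(X[:,0]-.5)<.13)&(abs(X[:,1]-.03)<.13)
for lo,hi in((.19,.23),(.13,.15)):
    k=m&(X[:,2]>lo)&(X[:,2]<hi);q=X[k]
    print(lo,k.sum(),np.median(q,0).round(4),q.min(0).round(3),q.max(0).round(3),cv2.minAreaRect(q[:,:2].astype(np.float32)))
for l in('knob_grip','pawl_ball','press'):
    for r in bot.outline_of('top',l)[:1]:
        v,u=np.nonzero(r['pixels']);z={'press':.147}.get(l,.215)
        R=cv2.minAreaRect(ray(c,np.c_[u,v],z)[:,:2].astype(np.float32));print(l,len(u),R)
s=np.load('/tmp/scene.npz')['p'];cv2.imwrite('pics/c.png',cv2.resize(np.hstack([cv2.resize(s[190:320,270:380],None,fx=3.4,fy=4),cv2.resize(p[200:300,255:355],(400,520))]),None,fx=1,fy=1)[:,:,::-1])
E
```

```text
[[0.5681 0.002  0.215 ]] [[0.6318 0.0426 0.22  ]]
0.19 157 [0.5702 0.0057 0.2138] [ 0.546 -0.006  0.196] [0.63  0.049 0.223] ((0.5928999185562134, 0.014876805245876312), (0.09431767463684082, 0.033880140632390976), 22.92656135559082)
0.13 1056 [ 0.5574 -0.0382  0.1458] [ 0.491 -0.083  0.138] [0.63  0.091 0.15 ] ((0.5738582611083984, 0.003580152988433838), (0.15010219812393188, 0.13988947868347168), 76.9836196899414)
knob_grip 2615 ((0.5611715316772461, 0.004082195460796356), (0.11509530991315842, 0.12285357713699341), 6.4255595207214355)
pawl_ball 174 ((0.6246339678764343, 0.021602030843496323), (0.05687732622027397, 0.015273597091436386), 72.44482421875)
press 4528 ((0.568518877029419, 0.00507064163684845), (0.1509535312652588, 0.15068873763084412), 77.13166809082031)
```

View pics/c.png

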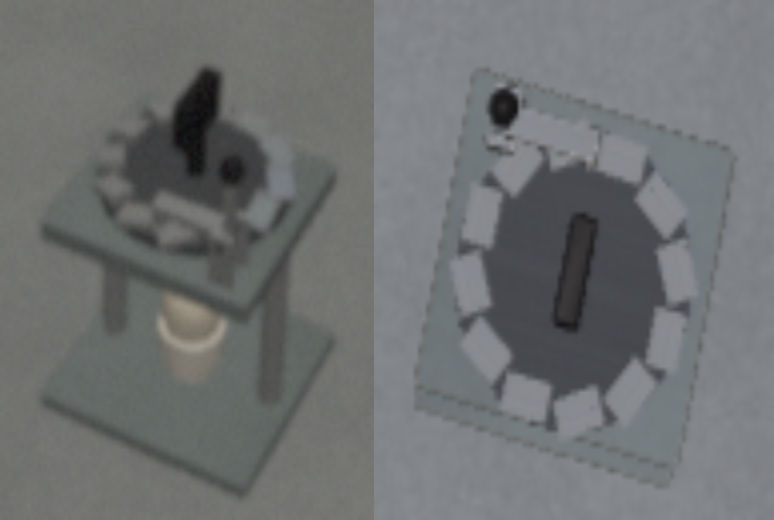

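The press yaw is -13°, the axis is at (0.569, 0.0035), and the bridge measures 150x140 mm as it should. The bar lies along the press's x. I'll approach with the last joint wound back so the whole turn fits in its range.

```bash
python3 -m pendant '[[[28,-20,-20,-7],[56,-40,-40,-14],[84,-61,-60,-21],[113,-82,-85,-28],[142,-103,-85,-35],[171,-124,-85,-42],[200,-145,-85,-49],[229,-166,-85,-56],[258,-187,-85,-63],[287,-208,-85,-70],[316,-229,-85,-77],[345,-250,-85,-84],[374,-271,-85,-91],[403,-292,-85,-98],[432,-313,-85,-105],[461,-334,-85,-112],[490,-355,-85,-119],[515,-376,-85,-126],[535,-390,-85,-133],[549,-400,-85,-140]]]' -0.14 20
python3 -m pendant '[[[0,0,0,-6],[0,0,0,-11.5],[0,0,0,-11.5]]]'
python3 - <<'E'
from h import *
o=bot.get_obs();print(o['clock'],o['eef_pos'],o['tcp_rot'],o['joint_pos'],o['grip_width'],o['ft_torque'],o['tau'][5])
c=bot.calibration('wrist');p,d=bot.capture('wrist');np.savez('/tmp/wrist',p=p,d=d)
print(c['pose'].round(3).tolist())
cv2.imwrite('pics/w1.png',p[:,:,::-1])
X,uv=cloud(c,d);m=(abs(X[:,0]-.57)<.035)&(abs(X[:,1])<.035)&(X[:,2]>.205)&(X[:,2]<.225)
print(m.sum(),np.median(X[m],0) if m.sum() else 0, cv2.minAreaRect(X[m][:,:2].astype(np.float32)) if m.sum() else 0)
E
```

```text
clock: 2.22
eef_pos: [0.5702, 0.0065, 0.2996]
tcp_rot: [-0.0, 0.207, 0.978, 0.0]
contact_force: [0.5, -0.6, 0.0]
grip_width: 0.431
grasp_force: 0.0
clock: 2.47
eef_pos: [0.5693, 0.0046, 0.2996]
tcp_rot: [-0.0, 0.109, 0.994, -0.0]
contact_force: [-0.1, -0.5, -0.8]
grip_width: 0.433
grasp_force: 0.0
2.4667 [0.56928174 0.0045904  0.29961893] [-1.92732258e-04  1.09391583e-01  9.93998714e-01 -1.35844254e-06] [-1.87789920e-01  2.53370323e-01  1.33756015e+00 -3.28195207e-05
  1.55104625e+00 -1.53936371e+00] 0.4326840830942735 [ 0.03974136 -0.19461297 -0.02323334] -1.378299817442894
[[0.218, 0.937, 0.273, 0.493], [0.976, -0.209, -0.06, 0.021], [0.001, 0.28, -0.96, 0.47], [0.0, 0.0, 0.0, 1.0]]
1233 [0.56459428 0.00479559 0.21528579] ((0.566460907459259, 0.004530248232185841), (0.01365073211491108, 0.04532302916049957), 77.06405639648438)
```

View pics/w1.png

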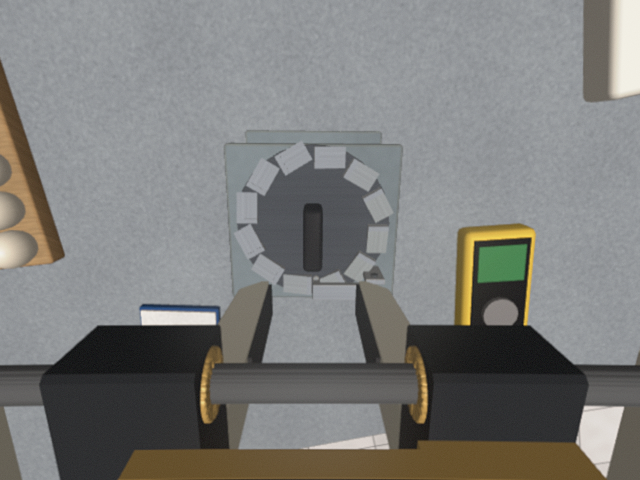

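The wrist view shows the bar at (312,237) and the fingers straddling it. The fit gives 45.3 x 13.7 mm at (0.5665, 0.0045), yaw -12.9°, which matches the given size. Descend and grip.

```bash
python3 -m pendant '[[[2,0,25,0.3],[2,0,55,0.3],[2,0,80,0.3],[2,0,94,0.3],[2,0,97,0.3],[2,0,97,0.3]]]'
python3 -c "
from station import bot
o=bot.get_obs();print(o['ft_torque'],o['contact_force'],o['tau'][5])"
python3 -m pendant '[[[0,0,0,0],[0,0,0,0],[0,0,0,0],[0,0,0,0],[0,0,0,0]]]' -1 20
python3 -c "
from station import bot
o=bot.get_obs();print(o['ft_torque'],o['contact_force'],o['tau'][5],o['joint_pos'][5])"
```

```text
clock: 3.02
eef_pos: [0.5665, 0.0043, 0.2021]
tcp_rot: [-0.001, 0.116, 0.993, 0.0]
contact_force: [0.3, -0.1, 0.0]
grip_width: 0.428
grasp_force: 0.0
[ 0.01754994 -0.13874069 -0.03072138] [ 0.27023238 -0.11199147  0.02589015] 0.028269030153751373
clock: 3.43
eef_pos: [0.5676, 0.0041, 0.2038]
tcp_rot: [0.001, 0.114, 0.993, -0.0]
contact_force: [-0.7, 0.2, 2.8]
grip_width: 0.147
grasp_force: 20.0
[-0.00227656 -0.0920868   0.0175146 ] [-0.68055071  0.24992191  2.78937312] 0.031778693664819 -1.530458500356342
```

```bash
cat > r.py <<'E'
from station import bot
import numpy as np
o=bot.get_obs();q=o['tcp_rot'];print('T',round(o['clock'],2),'mz',round(o['ft_torque'][2],4),'tau6',round(o['tau'][5],4),'j6deg',round(np.degrees(o['joint_pos'][5]),2),'yaw',round(np.degrees(2*np.arctan2(q[2],q[1])),2),'w',round(o['grip_width'],3),'F',o['contact_force'].round(1))
E
python3 -m pendant '[[[0,0,0,4],[0,0,0,8]]]' >/dev/null; python3 r.py
python3 -m pendant '[[[0,0,0,4]]]' >/dev/null; python3 r.py
python3 -m pendant '[[[0,0,0,4]]]' >/dev/null; python3 r.py
python3 -m pendant '[[[0,0,0,4]]]' >/dev/null; python3 r.py
python3 -m pendant '[[[0,0,0,4]]]' >/dev/null; python3 r.py
python3 -m pendant '[[[0,0,0,4]]]' >/dev/null; python3 r.py
python3 -m pendant '[[[0,0,0,4],[0,0,0,5],[0,0,0,5],[0,0,0,5]]]' ; python3 r.py
```

```text
T 3.6 mz 0.0657 tau6 -1.202 j6deg -79.52 yaw 158.7 w 0.146 F [-0.7 -1.9  2.2]
T 3.68 mz 0.0257 tau6 -1.0634 j6deg -75.5 yaw 154.69 w 0.147 F [-0.7 -1.6  2.2]
T 3.77 mz 0.0701 tau6 -1.0526 j6deg -71.5 yaw 150.68 w 0.147 F [-0.9 -1.5  3.2]
T 3.85 mz 0.0592 tau6 -1.0476 j6deg -67.5 yaw 146.68 w 0.147 F [-1.1 -1.5  2.6]
T 3.93 mz 0.0197 tau6 -1.0576 j6deg -63.5 yaw 142.68 w 0.145 F [-0.  -0.7  3.2]
T 4.02 mz 0.0844 tau6 -1.0605 j6deg -59.5 yaw 138.68 w 0.147 F [-0.9 -2.2  3.4]
clock: 4.35
eef_pos: [0.5675, 0.0039, 0.2038]
tcp_rot: [0.001, 0.391, 0.92, -0.0]
contact_force: [-0.7, -3.4, 5.8]
grip_width: 0.141
grasp_force: 20.0
T 4.35 mz -0.0716 tau6 0.0135 j6deg -54.81 yaw 133.99 w 0.141 F [-0.7 -3.4  5.8]
```

The torque signal tau6 is steady at -1.05 ±0.005 while moving freely, so it should show contact well. On to click 2.

```bash

python3 -m pendant '[[[0,0,0,4],[0,0,0,8]]]' >/dev/null; python3 r.py
for i in 1 ; do python3 -m pendant '[[[0,0,0,4]]]' >/dev/null; python3 r.py; done
python3 -m pendant '[[[0,0,0,4]]]' >/dev/null; python3 r.py
python3 -m pendant '[[[0,0,0,4]]]' >/dev/null; python3 r.py
python3 -m pendant '[[[0,0,0,4]]]' >/dev/null; python3 r.py
python3 -m pendant '[[[0,0,0,4]]]' >/dev/null; python3 r.py
python3 -m pendant '[[[0,0,0,2],[0,0,0,2],[0,0,0,2],[0,0,0,2]]]' ; python3 r.py
```

```text
T 4.52 mz 0.0789 tau6 -1.2012 j6deg -46.64 yaw 125.82 w 0.144 F [-1.8 -2.9  5.3]
T 4.6 mz 0.0285 tau6 -1.0627 j6deg -42.63 yaw 121.81 w 0.147 F [-2.6 -3.   5.3]
T 4.68 mz 0.0611 tau6 -1.0517 j6deg -38.63 yaw 117.81 w 0.145 F [-1.4 -2.7  5.9]
T 4.77 mz 0.155 tau6 -0.9829 j6deg -34.63 yaw 113.81 w 0.148 F [-2.2 -2.   6.3]
T 4.85 mz 0.1248 tau6 -0.9699 j6deg -30.63 yaw 109.81 w 0.146 F [-2.6 -3.4  6.7]
T 4.93 mz 0.1074 tau6 -0.9694 j6deg -26.63 yaw 105.82 w 0.147 F [-2.5 -3.3  5.7]
clock: 5.27
eef_pos: [0.5673, 0.0038, 0.2038]
tcp_rot: [0.001, 0.616, 0.788, -0.0]
contact_force: [-1.3, -3.5, 6.6]
grip_width: 0.148
grasp_force: 20.0
T 5.27 mz 0.1236 tau6 0.0586 j6deg -24.82 yaw 104.01 w 0.148 F [-1.3 -3.5  6.6]
```

The torque stepped by +0.075 N m at about 50° of turn and stayed there, so the pad bears at click 2 and the wheel is now 0.05 rad past it. Let go, lift and look.

```bash
python3 -m pendant '[[[0,0,0,0],[0,0,0,0],[0,0,0,0],[0,0,0,0]]]' -0.14 20
python3 -m pendant '[[[0,0,-15,0],[0,0,-45,0],[0,0,-75,0],[0,0,-95,0],[0,0,-97,0],[0,0,-97,0]]]'
python3 - <<'E'
from h import *
c=bot.calibration('wrist');p,d=bot.capture('wrist')
cv2.imwrite('pics/w2.png',p[:,:,::-1])
X,uv=cloud(c,d);m=(abs(X[:,0]-.567)<.035)&(abs(X[:,1]-.004)<.035)&(X[:,2]>.205)&(X[:,2]<.225)
print(m.sum(),cv2.minAreaRect(X[m][:,:2].astype(np.float32)))
q=bot.calibration('top');p,d=bot.capture('scene');cv2.imwrite('/tmp/s2.png',p[:,:,::-1])
c=bot.calibration('scene')
print([(np.round(r['rect']),r['score']) for r in bot.search_frame('wrist','pawl_ball')[:2]])
E
python3 r.py
```

```text
clock: 5.6
eef_pos: [0.5671, 0.0047, 0.2025]
tcp_rot: [-0.0, 0.616, 0.788, 0.0]
contact_force: [0.7, 0.8, -0.2]
grip_width: 0.382
grasp_force: 0.0
clock: 6.1
eef_pos: [0.5678, 0.0045, 0.3008]
tcp_rot: [0.001, 0.616, 0.788, 0.001]
contact_force: [-0.0, 0.5, -0.5]
grip_width: 0.432
grasp_force: 0.0
1216 ((0.566986083984375, 0.004786008968949318), (0.013939157128334045, 0.04605754092335701), 18.161237716674805)
[(array([393., 231.,  63.,  64.]), 0.78)]
T 6.25 mz -0.0018 tau6 -0.0021 j6deg -24.71 yaw 103.9 w 0.429 F [ 0.3  0.4 -0.5]
```

View pics/w2.png

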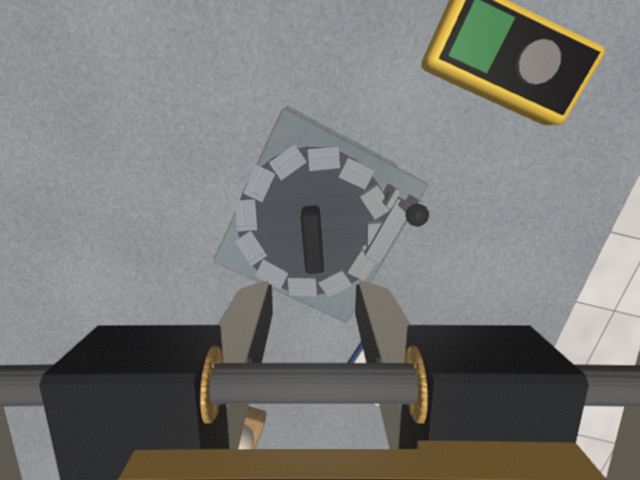

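The bar has rested back to 58.9°, which is 0.02 rad short of click 2, so it bears and the pawl alone holds the load. The image shows the ball at (417,215) and the pawl lying in the teeth. Next I'll move beside the lever with closed fingers and the tool's x along press +y.

```bash
python3 -m pendant '[[[-2,10,0,6],[-4,25,0,12],[-7,40,0,18],[-10,54,0,24],[-10,56,0,26.8],[-10,56,0,26.8],[-10,56,0,26.8]]]' -1 20; python3 r.py
```

```text
clock: 6.83
eef_pos: [0.6233, 0.0083, 0.298]
tcp_rot: [-0.001, 0.782, 0.624, -0.001]
contact_force: [0.3, -0.0, -0.2]
grip_width: 0.013
grasp_force: 0.0
T 6.83 mz -0.0338 tau6 0.1979 j6deg 3.33 yaw 77.2 w 0.013 F [ 0.3 -0.  -0.2]
```

```bash
python3 -m pendant '[[[0,1,25,0],[0,1,50,0],[0,1,72,0],[0,1,83,0],[0,1,84,0],[0,1,84,0]]]'; python3 r.py
python3 -m pendant '[[[4,0,0,0],[8,0,0,0],[12,0,0,0],[16,0,0,0],[20,0,0,0],[24,0,0,0],[28,0,0,0],[32,0,0,0],[36,0,0,0],[40,0,0,0],[44,0,0,0],[48,0,0,0],[52,0,0,0],[56,0,0,0],[60,0,0,0],[64,0,0,0],[66,0,0,0],[66,0,0,0]]]'; python3 r.py
python3 -m pendant '[[[0,0,-10,0],[0,0,-30,0],[0,0,-55,0],[0,0,-80,0],[0,0,-87,0],[0,0,-87,0]]]'
python3 - <<'E'
from h import *
c=bot.calibration('wrist');p,d=bot.capture('wrist')
cv2.imwrite('pics/w3.png',p[:,:,::-1])
X,uv=cloud(c,d);m=(abs(X[:,0]-.567)<.035)&(abs(X[:,1]-.004)<.035)&(X[:,2]>.205)&(X[:,2]<.225)
print(m.sum(),cv2.minAreaRect(X[m][:,:2].astype(np.float32)) if m.sum() else 0)
E
```

```text
clock: 7.33
eef_pos: [0.6244, 0.008, 0.2157]
tcp_rot: [-0.0, 0.782, 0.623, -0.0]
contact_force: [-0.1, 0.0, -0.4]
grip_width: 0.006
grasp_force: 0.0
T 7.33 mz -0.0138 tau6 -0.0148 j6deg 3.39 yaw 77.12 w 0.006 F [-0.1  0.  -0.4]
clock: 8.83
eef_pos: [0.6397, 0.0729, 0.2158]
tcp_rot: [-0.0, 0.782, 0.623, 0.0]
contact_force: [-0.3, 0.7, 0.2]
grip_width: 0.004
grasp_force: 0.0
T 8.83 mz 0.0375 tau6 0.056 j6deg 9.46 yaw 77.12 w 0.004 F [-0.3  0.7  0.2]
clock: 9.33
eef_pos: [0.6409, 0.0721, 0.3062]
tcp_rot: [0.002, 0.782, 0.623, 0.002]
contact_force: [0.5, -0.2, 0.3]
grip_width: 0.003
grasp_force: 0.0
162 ((0.5631340742111206, 0.023571118712425232), (0.007845805957913399, 0.01718958653509617), 67.6493148803711)
```

View pics/w3.png

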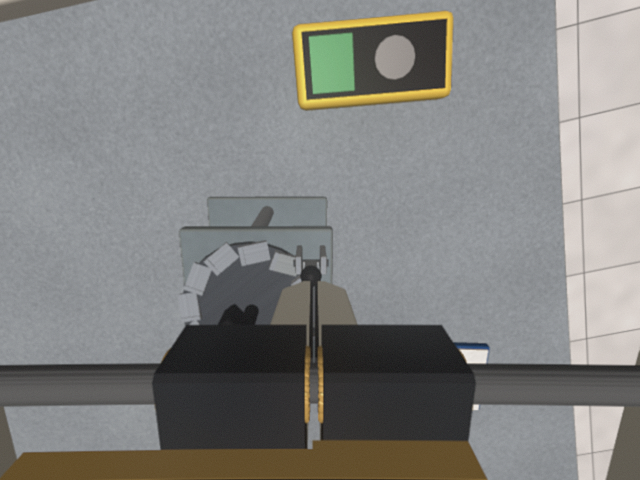

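The ball is at (311,272), right by the bracket rather than out past the bridge edge, so the throw may not have held. I'll measure the ball in 3D.

```bash

python3 -m pendant '[[[-30,-20,0,0],[-60,-55,0,0],[-80,-90,0,0],[-80,-110,0,0],[-80,-110,0,0],[-80,-110,0,0]]]'
python3 - <<'E'
from h import *
ims=[]
o=np.array([.5669,.0047]);a=np.radians(-12.94);R=np.array([[np.cos(a),-np.sin(a)],[np.sin(a),np.cos(a)]])
for n in('wrist','top','scene'):
    c=bot.calibration(n);p,d=bot.capture(n);ims.append(p[:,:,::-1])
    X,uv=cloud(c,d);L=(X[:,:2]-o)@R
    hsv=p.max(2)[uv[:,1].astype(int),uv[:,0].astype(int)]
    k=(abs(L[:,0])<.08)&(abs(L[:,1]-.06)<.06)&(X[:,2]>.19)&(X[:,2]<.24)&(abs(L).max(1)>.04)
    kb=(np.hypot(*L.T)<.028)&(X[:,2]>.205)&(X[:,2]<.225)
    q=np.c_[L,X[:,2]][k]
    print(n,k.sum(),q.mean(0).round(3) if k.sum() else'', (q.min(0).round(3),q.max(0).round(3)) if k.sum() else'')
    if kb.sum()>20: print(' bar',kb.sum(),cv2.minAreaRect(X[kb][:,:2].astype(np.float32)))
w,t,s=ims
cv2.imwrite('pics/w4.png',np.hstack([cv2.resize(w,(400,300)),cv2.resize(s[190:310,260:400],(400,300),interpolation=2)]))
E
```

```text
clock: 9.88
eef_pos: [0.5132, 0.0189, 0.3019]
tcp_rot: [-0.001, 0.782, 0.623, -0.0]
contact_force: [0.5, 0.2, 0.2]
grip_width: 0.006
grasp_force: 0.0
wrist 569 [0.053 0.056 0.217] (array([0.047, 0.048, 0.19 ]), array([0.062, 0.064, 0.225]))
 bar 1215 ((0.566942572593689, 0.004805551841855049), (0.013924519531428814, 0.04592853784561157), 25.674320220947266)
top 49 [0.056 0.057 0.218] (array([0.049, 0.05 , 0.191]), array([0.064, 0.065, 0.225]))
scene 68 [0.059 0.059 0.211] (array([0.05 , 0.052, 0.191]), array([0.064, 0.065, 0.223]))
 bar 133 ((0.5689668655395508, 0.005525205284357071), (0.01980273239314556, 0.044749945402145386), 26.927133560180664)
```

View pics/w4.png

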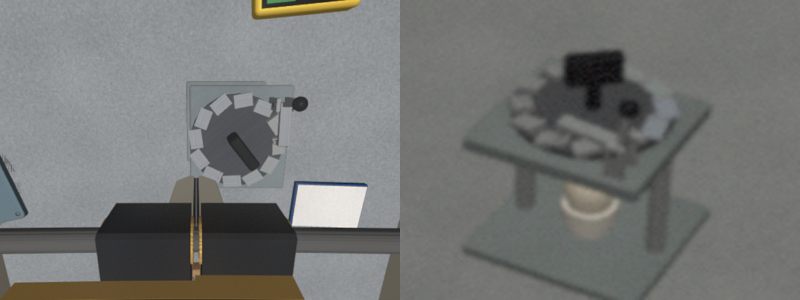

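The bar has run back to 51.4° as the load came off, but the lever is upright again with the ball at (55,56,217) in the press frame, so the pawl fell back in. I'll repeat the push in stages and check the ball by depth before lifting.

```bash
cat > ball.py <<'E'
from h import *
o=np.array([.5669,.0047]);a=np.radians(-12.94);R=np.array([[np.cos(a),-np.sin(a)],[np.sin(a),np.cos(a)]])
ob=bot.get_obs();t=(ob['eef_pos'][:2]-o)@R;print('TCP press',t.round(4),ob['eef_pos'][2].round(4),'F',ob['contact_force'].round(2))
for n in('scene','top'):
    c=bot.calibration(n);p,d=bot.capture(n);cv2.imwrite('/tmp/%s_%.2f.png'%(n,ob['clock']),p[:,:,::-1])
    for r in bot.search_frame(n,'pawl_ball')[:2]:
        u,v,w,h=np.round(r['rect']).astype(int)
        s=np.s_[max(v-h,0):v+h,max(u-w,0):u+w]
        m=np.zeros_like(d);m[s]=d[s];X,uv=cloud(c,m);g=p[uv[:,1].astype(int),uv[:,0].astype(int)].max(1)
        L=np.c_[(X[:,:2]-o)@R,X[:,2]]
        k=(g<50)&(np.hypot(L[:,0],L[:,1])>.05)&(abs(L[:,0]-.055)<.03)
        print(n,round(r['score'],2),(u,v,w,h),'dark',k.sum(),np.median(L[k],0).round(3) if k.sum() else '')
E
python3 -m pendant '[[[5,30,0,0],[10,65,0,0],[14,95,0,0],[14.5,110,0,0],[14.5,110.5,0,0],[14.5,110.5,0,0]]]'>/dev/null
python3 -m pendant '[[[0,0,25,0],[0,0,50,0],[0,0,75,0],[0,0,88,0],[0,0,89,0],[0,0,89,0]]]'; python3 ball.py
python3 -m pendant '[[[5,0,0,0],[10,0,0,0],[15,0,0,0],[20,0,0,0],[25,0,0,0],[30,0,0,0],[35,0,0,0],[35,0,0,0]]]'>/dev/null; python3 ball.py
python3 -m pendant '[[[5,0,0,0],[10,0,0,0],[15,0,0,0],[20,0,0,0],[20,0,0,0]]]'>/dev/null; python3 ball.py
python3 -m pendant '[[[5,0,0,0],[10,0,0,0],[14,0,0,0],[14,0,0,0],[14,0,0,0],[14,0,0,0]]]'>/dev/null; python3 ball.py
```

```text
clock: 11.03
eef_pos: [0.6244, 0.0088, 0.2135]
tcp_rot: [-0.001, 0.782, 0.623, -0.001]
contact_force: [0.0, -0.4, 0.6]
grip_width: 0.01
grasp_force: 0.0
TCP press [0.0552 0.0169] 0.2135 F [ 0.05 -0.41  0.6 ]
scene 0.82 (np.int64(329), np.int64(239), np.int64(26), np.int64(18)) dark 40 [0.059 0.059 0.218]
top 0.21 (np.int64(395), np.int64(184), np.int64(61), np.int64(66)) dark 2 [ 0.071 -0.024  0.617]
TCP press [0.0561 0.0529] 0.2138 F [-0.24  0.86  0.27]
scene 0.79 (np.int64(332), np.int64(242), np.int64(30), np.int64(16)) dark 32 [0.06  0.07  0.216]
TCP press [0.0562 0.073 ] 0.2139 F [-0.3   0.33  0.8 ]
scene 0.65 (np.int64(332), np.int64(242), np.int64(33), np.int64(18)) dark 12 [0.061 0.074 0.211]
scene 0.38 (np.int64(181), np.int64(221), np.int64(120), np.int64(71)) dark 0 
top 0.57 (np.int64(302), np.int64(226), np.int64(20), np.int64(7)) dark 4 [0.043 0.038 0.326]
TCP press [0.0562 0.0857] 0.2137 F [ 0.09  0.34 -0.6 ]
scene 0.51 (np.int64(330), np.int64(240), np.int64(24), np.int64(17)) dark 41 [0.06  0.06  0.218]
```

```bash
ls -tr /tmp/scene_*.png /tmp/top_*; python3 - <<'E'
import cv2,numpy as np,glob
f=sorted(glob.glob('/tmp/scene_*.png'),key=lambda s:float(s[11:-4]))
I=[cv2.resize(cv2.imread(x)[165:265,275:395],(400,300),interpolation=2) for x in f[-4:]]
cv2.imwrite('pics/st.png',np.vstack([np.hstack(I[:2]),np.hstack(I[2:])]))
E
```

```text
/tmp/scene_11.03.png
/tmp/top_11.03.png
/tmp/scene_11.90.png
/tmp/top_11.90.png
/tmp/scene_12.52.png
/tmp/top_12.52.png
/tmp/scene_13.22.png
/tmp/top_13.22.png
```

View pics/st.png

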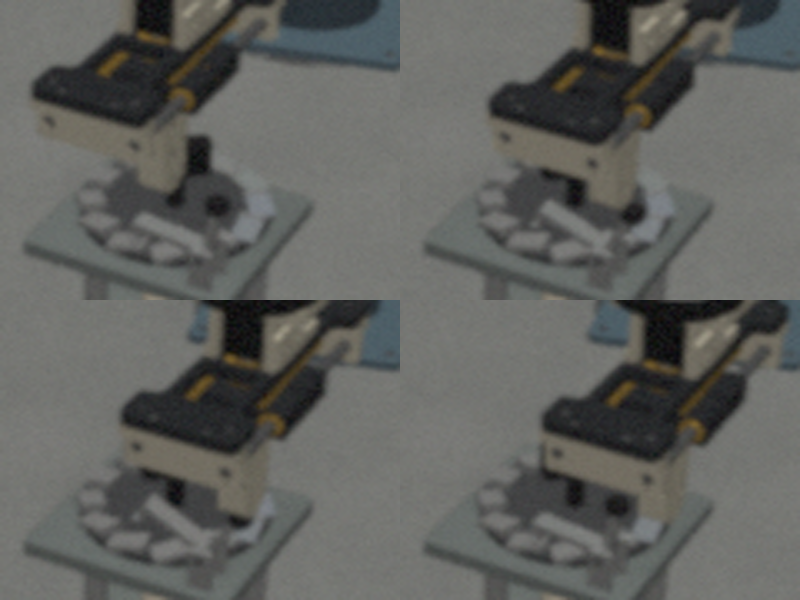

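The crops show the ball pushed out to about 35°, then slipping under the fingertips (stage 3 to 4), so the tips sat too high. I'll measure the real tip height from depth.

```bash
python3 - <<'E'
from h import *
o=np.array([.5669,.0047]);a=np.radians(-12.94);R=np.array([[np.cos(a),-np.sin(a)],[np.sin(a),np.cos(a)]])
e=bot.get_obs()['eef_pos'];t=(e[:2]-o)@R;print(t,e)
for n in('scene',):
    c=bot.calibration(n);p,d=bot.capture(n);X,uv=cloud(c,d);L=np.c_[(X[:,:2]-o)@R,X[:,2]]
    D=L[:,:2]-t;k=(abs(D[:,0])<.03)&(abs(D[:,1])<.02)&(L[:,2]>.17)&(L[:,2]<.26)
    for z in np.arange(.17,.26,.005):
        q=D[k&(L[:,2]>=z)&(L[:,2]<z+.005)]
        if len(q): print(round(z,3),len(q),q.min(0).round(3),q.max(0).round(3))
E
```

```text
[0.05629227 0.0855007 ] [0.64090895 0.07542386 0.2138093 ]
0.215 5 [-0.006 -0.006] [0.006 0.011]
0.22 11 [-0.01   0.002] [0.012 0.012]
0.225 23 [-0.013 -0.006] [0.016 0.012]
0.23 24 [-0.01  -0.006] [0.018 0.012]
0.235 30 [-0.013 -0.005] [0.018 0.012]
0.24 17 [-0.009 -0.005] [0.017 0.012]
0.245 14 [-0.016  0.009] [0.016 0.011]
0.25 13 [-0.017  0.01 ] [0.017 0.012]
0.255 13 [-0.016  0.009] [0.014 0.012]
```

The tips really sit near TCP height when closed, around 0.21, so I'll go about 13 mm lower, watching the force.

```bash

python3 -m pendant '[[[0,0,-20,0],[0,0,-45,0],[0,0,-60,0],[-25,0,-60,0],[-50,0,-60,0],[-66,0,-60,0],[-69,-1,-60,0],[-69,-1,-40,0],[-69,-1,-15,0],[-69,-1,0,0],[-69,-1,6,0],[-69,-1,10,0],[-69,-1,10,0]]]'; 
python3 -m pendant '[[[0,0,2,0],[0,0,2.5,0],[0,0,2.5,0]]]'; python3 ball.py
python3 -m pendant '[[[5,0,0,0],[10,0,0,0],[15,0,0,0],[20,0,0,0],[25,0,0,0],[30,0,0,0],[35,0,0,0],[35,0,0,0]]]'>/dev/null; python3 ball.py
python3 -m pendant '[[[5,0,0,0],[10,0,0,0],[15,0,0,0],[20,0,0,0],[20,0,0,0]]]'>/dev/null; python3 ball.py
```

```text
clock: 14.55
eef_pos: [0.6246, 0.0091, 0.2035]
tcp_rot: [-0.0, 0.782, 0.623, -0.0]
contact_force: [0.2, -0.1, 1.1]
grip_width: 0.005
grasp_force: 0.0
clock: 14.8
eef_pos: [0.625, 0.0086, 0.2022]
tcp_rot: [0.001, 0.782, 0.623, 0.001]
contact_force: [-0.0, 0.6, 0.0]
grip_width: 0.004
grasp_force: 0.0
TCP press [0.0558 0.0168] 0.2022 F [-0.02  0.59  0.01]
scene 0.57 (np.int64(329), np.int64(241), np.int64(28), np.int64(20)) dark 39 [0.06  0.06  0.218]
top 0.26 (np.int64(303), np.int64(260), np.int64(56), np.int64(50)) dark 1 [ 0.043 -0.026  0.607]
TCP press [0.0551 0.0529] 0.2013 F [-0.62  0.17  0.86]
scene 0.59 (np.int64(331), np.int64(241), np.int64(31), np.int64(19)) dark 27 [0.06  0.072 0.215]
scene 0.17 (np.int64(395), np.int64(353), np.int64(66), np.int64(79)) dark 10 [0.068 0.256 0.039]
TCP press [0.0552 0.073 ] 0.2014 F [ 0.85 -0.99 -0.36]
scene 0.76 (np.int64(338), np.int64(240), np.int64(35), np.int64(23)) dark 31 [0.059 0.091 0.198]
```

The ball is now at (59,91,198), past the balance point. Continue to 33 mm past the pivot, lift and check.

```bash

python3 -m pendant '[[[4,0,0,0],[8,0,0,0],[11,0,0,0],[11,0,0,0],[11,0,0,0],[11,0,0,0]]]'>/dev/null; python3 ball.py
python3 -m pendant '[[[0,0,-10,0],[0,0,-30,0],[0,0,-55,0],[0,0,-80,0],[-25,-20,-95,0],[-50,-55,-98,0],[-68,-90,-98,0],[-70,-105,-98,0],[-70,-105,-98,0],[-70,-105,-98,0]]]'
python3 ball.py
python3 - <<'E'
from h import *
c=bot.calibration('wrist');p,d=bot.capture('wrist');s,_=bot.capture('scene')
X,uv=cloud(c,d);m=(np.hypot(X[:,0]-.567,X[:,1]-.0048)<.028)&(X[:,2]>.205)&(X[:,2]<.225)
print(m.sum(),cv2.minAreaRect(X[m][:,:2].astype(np.float32)))
cv2.imwrite('pics/w5.png',np.hstack([cv2.resize(p,(400,300)),cv2.resize(s[190:310,260:400],(400,300),interpolation=2)])[:,:,::-1])
E
python3 r.py
```

```text
TCP press [0.0553 0.0827] 0.2013 F [-0.08  0.63 -0.3 ]
scene 0.73 (np.int64(349), np.int64(248), np.int64(19), np.int64(27)) dark 27 [0.06  0.095 0.169]
top 0.26 (np.int64(398), np.int64(185), np.int64(58), np.int64(68)) dark 0 
clock: 18.02
eef_pos: [0.5214, 0.028, 0.3009]
tcp_rot: [0.001, 0.782, 0.623, 0.001]
contact_force: [0.4, 0.7, -0.6]
grip_width: 0.002
grasp_force: 0.0
TCP press [-0.0496  0.0126] 0.3009 F [ 0.37  0.69 -0.58]
scene 0.59 (np.int64(348), np.int64(245), np.int64(21), np.int64(32)) dark 27 [0.06  0.096 0.169]
top 0.62 (np.int64(274), np.int64(220), np.int64(18), np.int64(11)) dark 27 [0.056 0.094 0.171]
top 0.51 (np.int64(305), np.int64(229), np.int64(76), np.int64(29)) dark 27 [0.056 0.094 0.171]
1227 ((0.5668498277664185, 0.005006181076169014), (0.014059316366910934, 0.04546476528048515), 25.52240562438965)
T 18.32 mz 0.0458 tau6 0.0008 j6deg 3.75 yaw 77.11 w -0.001 F [-0.6 -0.3  0.2]
```

View pics/w5.png

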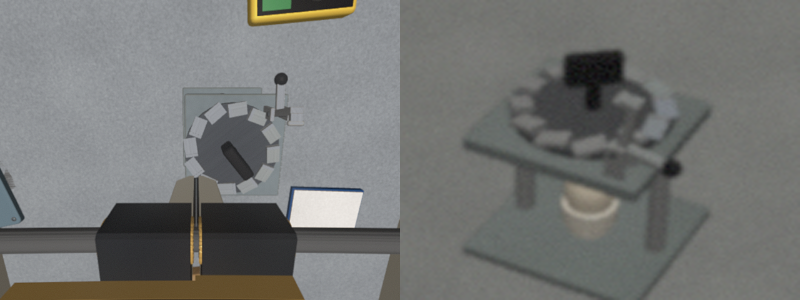

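The pawl is thrown: the ball is at (56,94,171) in the press frame, which the picture shows lying out past the bridge edge, with the pawl upright. The bar is at yaw 115.5°, so 51.5° remain to home. Go above the knob.

```bash

python3 -m pendant '[[[-4,15,0,-7],[-8,32,0,-14],[-12,46,0,-21],[-12.5,49.5,0,-28],[-12.5,49.5,0,-35],[-12.5,49.5,0,-38.4],[-12.5,49.5,0,-38.4],[-12.5,49.5,0,-38.4]]]' -0.14 20; python3 r.py
```

```text
clock: 18.98
eef_pos: [0.5671, 0.005, 0.2988]
tcp_rot: [-0.0, 0.535, 0.845, -0.0]
contact_force: [-0.4, 0.6, -0.9]
grip_width: 0.423
grasp_force: 0.0
T 18.98 mz -0.0261 tau6 -0.2314 j6deg -36.14 yaw 115.38 w 0.423 F [-0.4  0.6 -0.9]
```

```bash

python3 -m pendant '[[[0,0,25,0],[0,0,55,0],[0,0,80,0],[0,0,94,0],[0,0,96,0],[0,0,96,0]]]' >/dev/null; python3 r.py
python3 -m pendant '[[[0,0,0,0],[0,0,0,0],[0,0,0,0],[0,0,0,0],[0,0,0,0]]]' -1 15; python3 r.py
python3 -m pendant '[[[0,0,0,-4],[0,0,0,-8],[0,0,0,-12],[0,0,0,-16],[0,0,0,-20],[0,0,0,-24]]]' >/dev/null; python3 r.py
python3 -m pendant '[[[0,0,0,-4],[0,0,0,-8],[0,0,0,-12],[0,0,0,-16],[0,0,0,-20],[0,0,0,-23],[0,0,0,-25],[0,0,0,-26],[0,0,0,-26]]]'; python3 r.py
python3 -m pendant '[[[0,0,0,-0.8],[0,0,0,-0.8]]]' >/dev/null; python3 r.py
python3 -m pendant '[[[0,0,0,-0.8],[0,0,0,-0.8]]]' >/dev/null; python3 r.py
```

```text
T 19.48 mz 0.0166 tau6 0.0182 j6deg -36.19 yaw 115.42 w 0.429 F [-0.8 -0.3 -0.2]
clock: 19.9
eef_pos: [0.5669, 0.0047, 0.2043]
tcp_rot: [0.001, 0.534, 0.846, -0.0]
contact_force: [-0.5, -0.2, 1.4]
grip_width: 0.147
grasp_force: 15.0
T 19.9 mz 0.0106 tau6 0.0328 j6deg -36.26 yaw 115.48 w 0.147 F [-0.5 -0.2  1.4]
T 20.4 mz -0.0694 tau6 1.0301 j6deg -60.45 yaw 139.67 w 0.153 F [-1.7 -0.7  3.2]
clock: 21.15
eef_pos: [0.5667, 0.0044, 0.2043]
tcp_rot: [0.0, 0.126, 0.992, -0.001]
contact_force: [-2.4, -1.5, 5.2]
grip_width: 0.146
grasp_force: 15.0
T 21.15 mz -0.025 tau6 -0.3097 j6deg -86.28 yaw 165.49 w 0.146 F [-2.4 -1.5  5.2]
T 21.32 mz -0.0215 tau6 -0.1851 j6deg -87.05 yaw 166.27 w 0.151 F [-3.7 -2.6  6.6]
T 21.48 mz -0.0512 tau6 -0.1838 j6deg -87.85 yaw 167.07 w 0.151 F [-3.7 -2.8  5.9]
```

```bash

python3 -m pendant '[[[0,0,0,-0.7],[0,0,0,-0.7]]]' >/dev/null; python3 r.py
python3 -m pendant '[[[0,0,0,-0.7],[0,0,0,-0.7]]]' >/dev/null; python3 r.py
python3 -m pendant '[[[0,0,0,-0.7],[0,0,0,-0.7]]]' >/dev/null; python3 r.py
```

```text
T 21.65 mz -0.1927 tau6 -0.3043 j6deg -88.54 yaw 167.75 w 0.147 F [-3.1 -2.2  6.1]
T 21.82 mz -0.2592 tau6 -0.3931 j6deg -89.23 yaw 168.44 w 0.15 F [-3.7 -1.6  5.6]
T 21.98 mz -0.2888 tau6 -0.4541 j6deg -89.92 yaw 169.13 w 0.149 F [-3.4 -2.7  5.8]
```

The torque climbs steeply past yaw 167°, so the wheel is on the home stop. Ease off, release, lift and verify.

```bash

python3 -m pendant '[[[0,0,0,0.7],[0,0,0,0.7]]]' -0.14 >/dev/null
python3 -m pendant '[[[0,0,0,0],[0,0,0,0],[0,0,0,0],[0,0,-15,0],[0,0,-45,0],[0,0,-75,0],[0,0,-95,0],[0,0,-97,0],[0,0,-97,0]]]'
python3 - <<'E'
from h import *
c=bot.calibration('wrist');p,d=bot.capture('wrist')
X,uv=cloud(c,d);m=(np.hypot(X[:,0]-.567,X[:,1]-.0048)<.028)&(X[:,2]>.205)&(X[:,2]<.225)
print(m.sum(),cv2.minAreaRect(X[m][:,:2].astype(np.float32)))
E
python3 -m pendant '[[[40,0,-20,0],[80,0,-20,0],[120,0,-20,0],[150,0,-20,0],[150,0,-20,0],[150,0,-20,0]]]' >/dev/null
python3 ball.py
python3 -c "
from h import *
s,_=bot.capture('scene')
print([(np.round(r['rect']),round(r['score'],2)) for r in bot.search_frame('scene','egg')[:3]])
cv2.imwrite('pics/end.png',np.hstack([s[100:400,80:560],cv2.resize(s[190:310,280:380],(320,300),interpolation=2)])[:,:,::-1])"
```

```text
clock: 22.9
eef_pos: [0.5675, 0.0049, 0.3015]
tcp_rot: [0.001, 0.1, 0.995, -0.0]
contact_force: [-0.5, 0.1, -0.0]
grip_width: 0.428
grasp_force: 0.0
1207 ((0.5669535398483276, 0.004256783053278923), (0.013951929286122322, 0.04632748290896416), 77.11388397216797)
TCP press [-0.1517 -0.0035] 0.3193 F [-0.3   0.03 -0.05]
scene 0.52 (np.int64(346), np.int64(246), np.int64(22), np.int64(33)) dark 30 [0.06  0.096 0.169]
scene 0.16 (np.int64(208), np.int64(317), np.int64(75), np.int64(64)) dark 0 
top 0.7 (np.int64(280), np.int64(221), np.int64(25), np.int64(11)) dark 27 [0.056 0.093 0.172]
[(array([325., 269.,  13.,  15.]), 0.53)]
```

View pics/end.png

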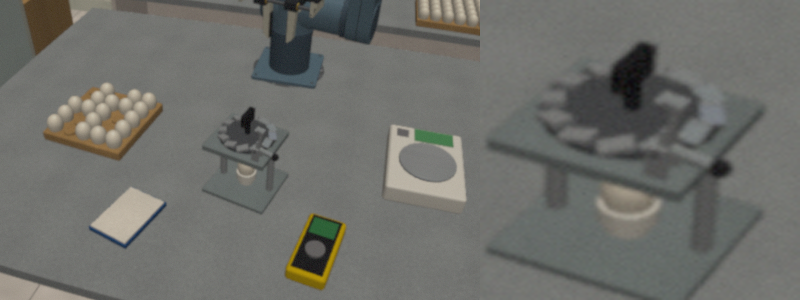

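The bar is home (77.11° against 77.06° at the start). The picture shows the lever thrown out at (720,168) and the egg whole in its cup at (628,195), with nothing else moved.

```bash
python3 -c "
from station import bot
print(bot.close_job())"
```

```text
the job is handed in; nothing more can be done
None
```

The job is handed in: the pad bore at click 2 and the pawl alone held the load; the first two pushes at the pawl went under the ball and it dropped back once the load was off, the third threw it clear, and the knob is back on its home stop with the egg looking whole in its cup.

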